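Hook a foot pedal's return spring onto its post with a spring puller

ROBOT

A 7-joint arm with a two-finger parallel gripper is mounted at the origin on a cart in front of the work surface, level with it; the furniture and walls round the work are solid. World frame = base frame: x ahead of the robot, y to its left, z up, the work surface at z = 0. Lengths are in mm, angles in rad, forces in N, time in s.
With the tool pointing down it reaches from about 425 to 925 mm from the base axis. Payload 6.8 kg.
Tool frame: the origin (TCP) lies on the centre line of the jaws, within the pads' length; the fingertips stand 25 mm ahead of it and the grasp point (between the pads) lies 6 mm ahead of it; z points along the fingers, y is the line along which they close (so a half turn about z gives the same grasp; the last joint's range is limited). The gripper opens to 85 mm and grips with 20 to 120 N. Pads are 22 mm wide; open, the fingers measure 114 mm over their backs; the gripper's body (76 mm by 85 mm) begins 54 mm behind the grasp point. The pads swing forward as they close: fully open they stand 13 mm farther back than shut.
Start: joints at [1.06, 0.477, 0.022, 1.555, -0.011, 1.109, -0.083], TCP at [264.607, -620.991, 256.308] pointing down, gripper open.
Joint ranges: [-2.96, 2.96], [-0.34, 2.1], [-1.41, 1.46], [0.24, 2.44], [-1.37, 4.51], [0.17, 1.92], [-2.96, 2.96]. Speed limits (rad/s): [2.39, 2.39, 3.14, 3.14, 3.14, 3.14, 3.14].

INTERFACE

Orientations are given as [roll, pitch, yaw] about the fixed x, y, z axes, in that order (R = Rz(yaw) Ry(pitch) Rx(roll)).
In Python, from station import telemetry, viewer, env gives the robot as it stands.
- The arm moves only by the tool arm_command, never from a script. Its argument "plan" is text: rows parted by semicolons, each of 7 numbers parted by spaces: the turn, a rotation vector about the tool's x, y, z in rad, then the shift along the tool's x, y, z in cm, then the gripper command: -1 is fully open, 1 is shut, values between are in proportion. A call has 1 to 20 rows; each row is the pose to reach, as a shift and turn from the pose commanded when the call began, along the tool's axes at that moment; what a row does not reach only later rows make up. A row lasts 1/8 s, in which the tool goes at most 62.5 mm and 10.7 degrees, less where a joint would pass 70% of its speed; a pose out of reach is approached as far as the arm can. A call with a gripper value outside its range is refused whole. The fingers move at their own pace and stop on an object; "grip_force" is the grip in N (left out, the last holds). Time passes only in rows, so rows that repeat a pose let the fingers close. It gives the time, the measured TCP pose, the force, the opening and the grip force at its end, in the units of the state.
- telemetry.state(): the state, without advancing time (a new reading comes with each control period).
- viewer.capture(name): name is "scene" or "top" or "wrist"; returns a dict with "pixels" (420x560x3 uint8, red, green, blue), "fx", "fy", "cx", "cy" (pixels), "cam_to_world" (4x4, takes a point from camera to world coordinates). Camera axes: x right, y down, z forward; pixel columns grow to the right and rows downward; lengths in mm; the calibration is good to about 2 mm. The wrist camera is an equidistant fisheye: a pixel r from the principal point sees the ray r / f radians off the axis. A picture is of the moment at which its call begins. There is no depth.
- env.close_job(): hands the job in; it is judged then, once.
The state is a dict: "clock": time; "qpos": joint angles; "dq": joint speeds; "joint_efforts": joint torques, N m; "ee_pos": TCP position; "eef_rot": TCP orientation; "ft_force": force on the tool from outside, world axes, zero at the start; "wrist_torque": the same for the moment, N m; "finger_gap": finger opening in mm; "gripper_force": force on a finger pad.
Only numpy, scipy, OpenCV 4.12 (cv2) and the standard library are available. Lean on these libraries where they do the work, as an engineer would, in place of code of your own. Each camera call takes 0.05 s, during which the arm holds its last target. There are 200 camera calls.

TASK

The foot pedal's return spring has come off: take the red-handled spring puller from its stand, put its pin into the round eye at the spring's free end, and use it to stretch the spring and swing it across so that its hook catches on the brass anchor post. With the spring left hooked on the post, put the puller back upright in its own stand and let go.

Things in the scene. Friction and masses are not known exactly. Their poses are not given: they have to be found in the camera images.
- puller_handle (a point): Centre of the puller's red T-handle, a bar 56 (its x) x 22 (its y) x 28 mm (z, up), hung upright in a black stand (a blue-handled socket driver hangs in a like stand: not needed). On the same axis below: a steel collar 44 mm across, top at -26, underside at -30 mm, then a straight pin 8 mm thick (10 at its end), tip at -90 mm. Mass about 0.12 kg.
- puller_stand_mouth (a point): Centre of the mouth, level with the rim, of the puller's own fixed stand: a black upright tube 65 mm high, outside 48 mm, bore 28 mm. The puller's pin hangs in the bore, its collar rests on the rim; the handle's centre is then 30 mm above this point.
- pull_eye (a point): Centre of the level round eye at the free end of the steel spring (a drawbar spring: pulled, its bars slide out of the coil): wire 6 mm thick, inside 28 mm across, 22 mm above the chassis plate. x: along the spring, away from the dark stud it turns on; z up. The spring is slack at the start. The spring swings level about the stud with light friction, stays where it is left and cannot be lifted.
- hook_seat (a point): Where the post's axis sits in the bend of the spring's J-shaped hook, between coil and eye (eye 25 mm towards +x; same axes as the eye). Wire 6 mm, inside width 20 mm; long leg on the +y side, reaching to the coil; free tip on the -y side, ending at x = -13 mm; the hook opens towards -x. So the tip clears the post when the post's axis is beyond x = -18 mm.
- spring_stud (a point): The dark upright stud that the spring turns on, at the height of its wire. Stretch of the spring = distance from here to the eye's centre less 142 mm: 0 slack, 55 at its stop, 18 hooked on the post; pull 1.2 N plus 0.08 N per mm. The tip passes the post above 36 (45 is good); then swing the spring to its -y side until the post is between tip and long leg (the leg stops at it), and ease back.
- anchor_post (a point): The upright brass post on the grey pedal chassis, 10 mm thick; the point is at the height of the spring's wire (top 14 mm above, plate 22 mm below). It stands 135 mm from the stud's axis. At the start the slack spring lies 0.35 to 0.6 rad to one side of it, with the post on the eye's -y side. The chassis (210 x 150 mm) is fixed.
There are look-alikes about, which are no part of the job. What is shaped like the part that bears puller_stand_mouth but purple is not meant.

How it is judged:
By the outcome, as a careful person would: the job done as asked, in the order asked, and still so for the second after the job is handed in, with the robot touching nothing.
It also fails if it takes over 51 s, if anything falls off the work surface, if the arm or the gripper's body presses on something with over 40 N, if the wrist force passes 120 N, or if a joint passes its speed limit or range.

## Working session

There is one attempt and no reset: what is moved stays moved. The work goes in short steps, Python scripts to look and compute and a tool call to move; the robot and the scene stay as the last step left them, time stands still between calls to the robot, and variables do not carry over. Pictures are saved under pics/ and viewed, at most 13 in all, crops included, and the job is handed in when it is done.

Besides the shell and the picture viewer there is one more tool, called after "Emit:" in YAML: its name, and indented under it one key for each argument. arm_command: Moves the arm, as the interface text tells. Its arguments: {"type":"object","properties":{"plan":{"type":"string"},"grip_force":{"type":"number"}},"required":["plan"]}

```bash
mkdir -p pics
cat > h.py <<'E'
import numpy as np,cv2
from station import telemetry,viewer,env
from scipy.spatial.transform import Rotation as R
def cap(n,save=None):
    c=viewer.capture(n)
    if save: cv2.imwrite('pics/'+save,c['pixels'][:,:,::-1]); np.savez('pics/'+save+'.npz',**c)
    return c
def load(s): return dict(np.load('pics/'+s+'.npz'))
def ray(c,u,v,fish=False):
    x=(u-c['cx'])/c['fx'];y=(v-c['cy'])/c['fy']
    if fish:
        r=np.hypot(x,y)+1e-12; d=np.array([np.sin(r)*x/r,np.sin(r)*y/r,np.cos(r)])
    else: d=np.array([x,y,1.])
    T=c['cam_to_world'];return T[:3,3],T[:3,:3]@d
def plane(c,u,v,z,fish=False):
    o,d=ray(c,u,v,fish);return o+d*(z-o[2])/d[2]
def proj(c,p,fish=False):
    T=c['cam_to_world'];q=T[:3,:3].T@(np.array(p,float)-T[:3,3])
    if fish:
        r=np.hypot(q[0],q[1])+1e-12;t=np.arctan2(r,q[2]);return c['cx']+c['fx']*t*q[0]/r,c['cy']+c['fy']*t*q[1]/r
    return c['cx']+c['fx']*q[0]/q[2],c['cy']+c['fy']*q[1]/q[2]
def tri(c1,p1,c2,p2):
    A=[];b=[]
    M=np.zeros((3,3));v=np.zeros(3)
    for c,p in((c1,p1),(c2,p2)):
        o,d=ray(c,*p);d=d/np.linalg.norm(d);P=np.eye(3)-np.outer(d,d);M+=P;v+=P@o
    return np.linalg.solve(M,v)
E
python3 - <<'E'
from h import *
a=cap('scene','s1.png');b=cap('top','t1.png')
s=telemetry.state();print(s)
for c in(a,b):print(c['cam_to_world'].round(2).tolist(),c['fx'])
cv2.imwrite('pics/st.png',np.hstack([cv2.resize(x['pixels'],(400,300),interpolation=cv2.INTER_AREA) for x in(a,b)])[:,:,::-1])
E
```

```text
{'clock': 0.1, 'qpos': array([ 1.05990598,  0.47775844,  0.02236489,  1.55633465, -0.01152308,
        1.10936293, -0.08306812]), 'dq': array([-0.00053906, -0.00267607,  0.00211982, -0.00284294,  0.00020252,
        0.00110703, -0.00020441]), 'joint_efforts': array([ 5.15262174e-03, -5.97756529e+01,  1.61443133e+00, -2.81953561e+01,
        1.29472141e-02,  4.99814720e-03,  4.54316009e-06]), 'ee_pos': array([ 264.37809734, -620.52206165,  255.40343969]), 'eef_rot': array([-3.13986159e+00,  1.17529581e-04,  4.02812497e-01]), 'ft_force': array([ 0.44158617, -0.65946807,  0.3208073 ]), 'wrist_torque': array([ 0.015574  , -0.00382112,  0.05051974]), 'gripper_force': 0.0, 'finger_gap': 85.5238479817125}
[[-0.71, -0.3, 0.63, -309.04], [-0.7, 0.31, -0.64, 764.79], [-0.0, -0.9, -0.43, 633.4], [0.0, 0.0, 0.0, 1.0]] 534.5967949062789
[[0.01, -0.99, 0.11, 408.49], [-1.0, -0.01, 0.01, -52.44], [-0.01, -0.11, -0.99, 1032.56], [0.0, 0.0, 0.0, 1.0]] 408.9757061537731
```

View pics/t1.png

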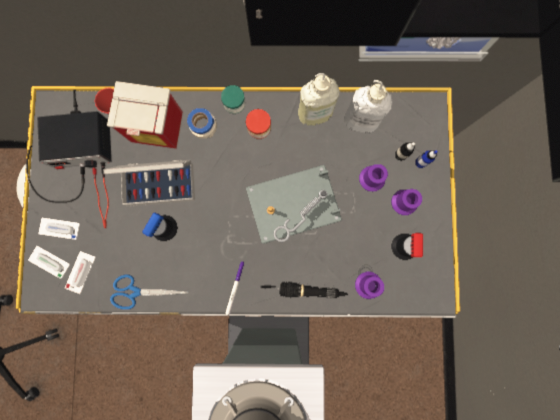

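View pics/s1.png

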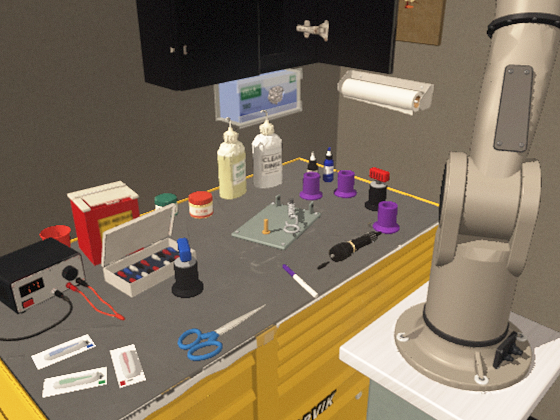

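The top view shows the red-handled puller in its black stand at about (412,245). The blue driver is at (158,227). The purple stand look-alikes are at (374,178), (406,202) and (370,286). The chassis is near (293,205), with the brass post at (271,210), the eye at (281,233) and the spring running up to about (325,196). The black stand under the red handle is the one that fits, and I'll confirm it in an enlarged crop.

Run:
```python
from h import *
a=load('s1.png')['pixels'];b=load('t1.png')['pixels']
f=lambda im,x0,x1,y0,y1,w,h:cv2.resize(im[y0:y1,x0:x1],(w,h),interpolation=cv2.INTER_CUBIC)
r1=np.hstack([f(b,245,345,165,245,400,320),f(b,385,435,225,265,400,320)])
r2=np.hstack([f(a,230,330,190,250,400,240),f(a,350,410,160,196,400,240)])
cv2.imwrite('pics/crop1.png',np.vstack([r1,r2])[:,:,::-1])
```

```text
(no output)
```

View pics/crop1.png

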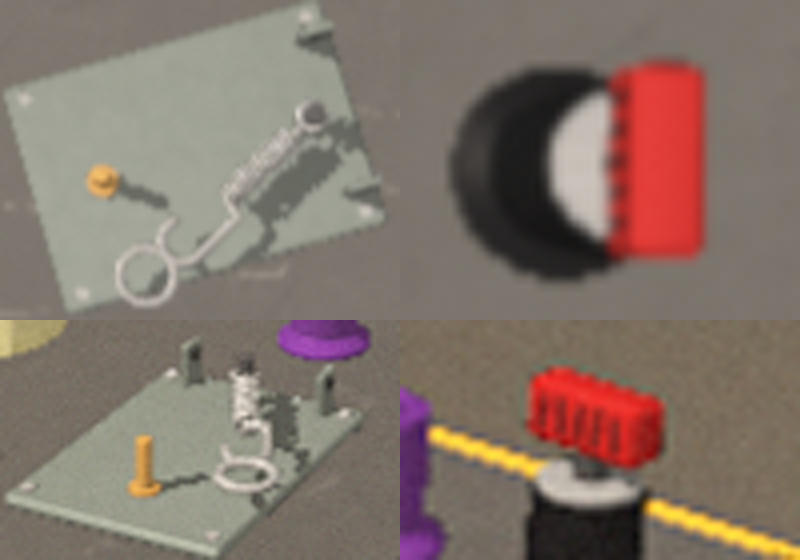

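Top crop: the red bar is at (417,245), on a steel collar and black stand at (407,246). The round eye is at (281.7,233.7), the post top at (270.5,210), and the stud top at (323,193). Scene crop: the eye is at (291,228.5) and the handle at (379,175).

Run:
```python
from h import *
a=load('s1.png');b=load('t1.png')
e=tri(a,(291.2,228.2),b,(281.4,233.3));h=tri(a,(379.1,174.8),b,(416.6,244.6))
p=tri(a,(266,219),b,(270.2,209.8)) # post top
print('eye',e,'handle',h,'posttop',p)
for q,c,uv in((e,b,0),(h,a,0),(h,b,0),(e,a,0)):print(proj(c,q))
# masks for red in top
hsv=cv2.cvtColor(b['pixels'],cv2.COLOR_RGB2HSV);m=((hsv[:,:,0]<8)|(hsv[:,:,0]>172))&(hsv[:,:,1]>150)&(hsv[:,:,2]>120);m[:,:380]=0
r=cv2.minAreaRect(np.argwhere(m)[:,::-1].astype(np.float32));print(r)
print('bar corners',[plane(b,*k,h[2]+14).round(1) for k in cv2.boxPoints(r)])
for z in(25,30,35):print(z,plane(b,281.4,233.3,z).round(1),plane(b,322.7,192.8,z+8).round(1),plane(b,270.2,209.8,z+14).round(1), 'stand',plane(b,406.5,245.5,65).round(1))
```

```text
eye [474.09475901 -54.8057436   34.30495626] handle [ 445.88681236 -365.54162138   89.9710813 ] posttop [530.60050384 -26.7581809   48.97945353]
(np.float64(281.4566940765551), np.float64(233.36330372748068))
(np.float64(378.8322462100291), np.float64(174.82950187525978))
(np.float64(416.81184369400455), np.float64(244.84192169085895))
(np.float64(291.1135440383738), np.float64(228.194771965462))
((416.5, 244.5), (23.0, 11.0), 90.0)
bar corners [array([ 472.1, -348.5,  104. ]), array([ 472.2, -373.4,  104. ]), array([ 420.3, -371.8,  104. ]), array([ 420.1, -347.1,  104. ])]
25 [474.9 -54.7  25. ] [ 575.2 -156.2   33. ] [531.4 -26.9  39. ] stand [ 445.2 -349.5   65. ]
30 [474.5 -54.7  30. ] [ 574.3 -155.7   38. ] [530.8 -27.1  44. ] stand [ 445.2 -349.5   65. ]
35 [474.2 -54.7  35. ] [ 573.5 -155.2   43. ] [530.1 -27.2  49. ] stand [ 445.2 -349.5   65. ]
```

```bash
cat >> h.py <<'E'
def go(x,y,z,yaw=0.,st=None):
    s=st or telemetry.state();R0=R.from_euler('xyz',s['eef_rot'])
    R1=R.from_euler('xyz',[np.pi,0,yaw]);t=(R0.inv()*R1).as_rotvec();d=R0.inv().apply(np.array([x,y,z])-s['ee_pos'])/10
    print('to',(x,y,z),'row',t.round(3),d.round(2))
E
python3 -c "
from h import *
go(446,-359,190)"
```

```text
to (446, -359, 190) row [-0.002  0.     0.403] [ 26.96 -16.93   6.57]
```

Emit:
arm_command:
  plan: "0 0 0.07 4.5 -2.8 0.5 -1;0 0 0.14 9 -5.6 1 -1;0 0 0.21 13.5 -8.5 2 -1;0 0 0.28 18 -11.3 3 -1;0 0 0.35 22.5 -14.1 4 -1;-0.002 0 0.4 25.5 -16 5.5 -1;-0.002 0 0.403 26.96 -16.93 6.57 -1;-0.002 0 0.403 26.96 -16.93 6.57 -1;-0.002 0 0.403 26.96 -16.93 6.57 -1"
  grip_force: 90

```text
clock: 1.23
ee_pos: [445.2, -361.6, 190.9]
eef_rot: [3.139, -0.0, -0.002]
ft_force: [0.4, 0.5, 0.1]
finger_gap: 85.4
gripper_force: 0.0
```

Run:
```python
from h import *
c=cap('wrist','w1.png');s=telemetry.state();print(s['clock'],s['ee_pos'],s['eef_rot'])
hsv=cv2.cvtColor(c['pixels'],cv2.COLOR_RGB2HSV);m=(((hsv[:,:,0]<8)|(hsv[:,:,0]>172))&(hsv[:,:,1]>150)&(hsv[:,:,2]>80)).astype(np.uint8)
n,l,st,ce=cv2.connectedComponentsWithStats(m);print([(st[i],ce[i]) for i in range(1,n) if st[i][4]>80])
print(c['cam_to_world'].round(2).tolist(),proj(c,[446,-359,95],True))
```

```text
1.275 [ 445.16881578 -361.74956041  191.06837627] [ 3.13838292e+00 -4.68606808e-04 -2.96641559e-03]
[(array([ 268,  182,   34,   85, 2635], dtype=int32), array([284.26944972, 223.9886148 ]))]
[[-0.0, -0.96, -0.28, 515.97], [-1.0, 0.0, -0.0, -361.87], [0.0, 0.28, -0.96, 308.67], [0.0, 0.0, 0.0, 1.0]] (np.float64(277.7855726649715), np.float64(221.87832509173307))
```

View pics/w1.png

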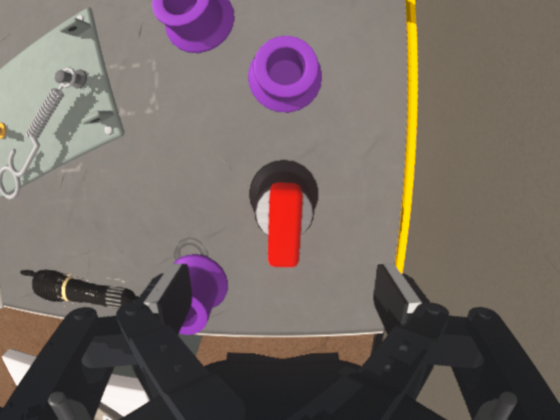

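The bar is at (284,224) on its collar and black stand, aligned with the jaws. The nearest purple stand is at (200,285), and its top is lower than the fingertips will go.

Run:
```python
from h import *
c=load('w1.png')
for uv,z in(((284.3,224),100),((284.3,224),107),((190,318),65),((284,196),65)):print(plane(c,*uv,z,True).round(1))
for v in(183,267):print(plane(c,285,v,109,True))
pts=np.float32(np.argwhere(cv2.inRange(cv2.cvtColor(c['pixels'],cv2.COLOR_RGB2HSV),(0,150,80),(8,255,255))>0)[:,::-1]);print(cv2.minAreaRect(pts))
```

```text
[ 446.1 -363.5  100. ]
[ 448.5 -363.4  107. ]
[ 342.1 -276.2   65. ]
[ 457.1 -363.5   65. ]
[ 476.12138245 -363.8707699   109.        ]
[ 418.21078671 -363.84292811  109.        ]
((284.54107666015625, 224.10415649414062), (32.427154541015625, 84.37527465820312), 1.6846843957901)
```

```bash
python3 -c "
from h import *
go(447,-363,101)"
```

```text
to (447, -363, 101) row [ 0.003 -0.    -0.003] [0.18 0.1  9.01]
```

Emit:
arm_command:
  plan: "0.003 0 0 0.18 0.1 2.5 -1;0.003 0 0 0.18 0.1 5 -1;0.003 0 0 0.18 0.1 7 -1;0.003 0 0 0.18 0.1 8.5 -1;0.003 0 0 0.18 0.1 9 -1;0.003 0 0 0.18 0.1 9 -0.3;0.003 0 0 0.18 0.1 9 0.1;0.003 0 0 0.18 0.1 9 0.3;0.003 0 0 0.18 0.1 9 0.5;0.003 0 0 0.18 0.1 9 1;0.003 0 0 0.18 0.1 9 1;0.003 0 0 0.18 0.1 9 1"
  grip_force: 90

```text
clock: 2.78
ee_pos: [448.5, -361.1, 101.4]
eef_rot: [-3.141, -0.001, -0.0]
ft_force: [-1.5, 0.1, 5.4]
finger_gap: 21.1
gripper_force: 87.9
```

```bash
python3 -c "
from h import *
s=telemetry.state();print(s);go(s['ee_pos'][0],s['ee_pos'][1],215);go(474,-55,215)"
```

```text
{'clock': 2.775, 'qpos': array([ 0.57484314,  0.50686401, -0.00609742,  1.92115372,  0.00307604,
        0.71249989, -1.00395846]), 'dq': array([ 3.86197709e-04,  6.24432543e-04,  1.62369369e-03,  6.06066210e-04,
       -2.06158144e-03,  7.41235818e-04,  1.38132809e-05]), 'joint_efforts': array([-2.15319246e-01, -5.08550620e+01,  9.83924903e-01, -1.93888271e+01,
       -7.40866642e-02, -2.56525464e-01, -7.95382017e-03]), 'ee_pos': array([ 448.49726187, -361.14909386,  101.41023835]), 'eef_rot': array([-3.14137812e+00, -1.42561985e-03, -3.49584504e-04]), 'ft_force': array([-1.48061066,  0.10865566,  5.43796982]), 'wrist_torque': array([ 0.03173062,  0.20802463, -0.07659797]), 'gripper_force': 87.92519688606262, 'finger_gap': 21.132889737299653}
to (np.float64(448.49726186604425), np.float64(-361.1490938625169), 215) row [-0.    -0.001 -0.   ] [  0.02  -0.   -11.36]
to (474, -55, 215) row [-0.    -0.001 -0.   ] [  2.56 -30.62 -11.35]
```

Emit:
arm_command:
  plan: "0 -0.001 0 0 0 -1.5 1;0 -0.001 0 0 0 -4.5 1;0 -0.001 0 0 0 -8 1;0 -0.001 0 0 0 -11 1;0 -0.001 0 0.2 -2 -11.3 1;0 -0.001 0 0.6 -7 -11.3 1;0 -0.001 0 1 -12 -11.3 1;0 -0.001 0 1.4 -17 -11.3 1;0 -0.001 0 1.8 -22 -11.3 1;0 -0.001 0 2.2 -26.5 -10 1;0 -0.001 0 2.5 -29.5 -8 1;0 -0.001 0 2.56 -30.6 -6.9 1;0 -0.001 0 2.56 -30.6 -6.9 1;0 -0.001 0 2.56 -30.6 -6.9 1;0 -0.001 0 2.56 -30.6 -6.9 1"

```text
clock: 4.65
ee_pos: [474.0, -56.1, 170.5]
eef_rot: [-3.141, -0.0, -0.002]
ft_force: [-0.5, -0.8, -1.8]
finger_gap: 20.9
gripper_force: 88.2
```

Run:
```python
from h import *
a=cap('scene','s2.png');b=cap('top','t2.png');w=cap('wrist','w2.png')
s=telemetry.state();print(s['clock'],s['ee_pos'],s['eef_rot'],s['finger_gap'])
f=lambda im,x0,x1,y0,y1,w,h:cv2.resize(im[y0:y1,x0:x1],(w,h),interpolation=cv2.INTER_CUBIC)
cv2.imwrite('pics/c2.png',np.hstack([f(a['pixels'],230,330,140,260,500,600),f(w['pixels'],180,360,60,420,300,600)])[:,:,::-1])
```

```text
4.8 [473.90543131 -55.53946271 170.29022998] [-3.14073886e+00 -7.69394464e-05 -1.59508061e-03] 20.626365144395393
```

View pics/c2.png

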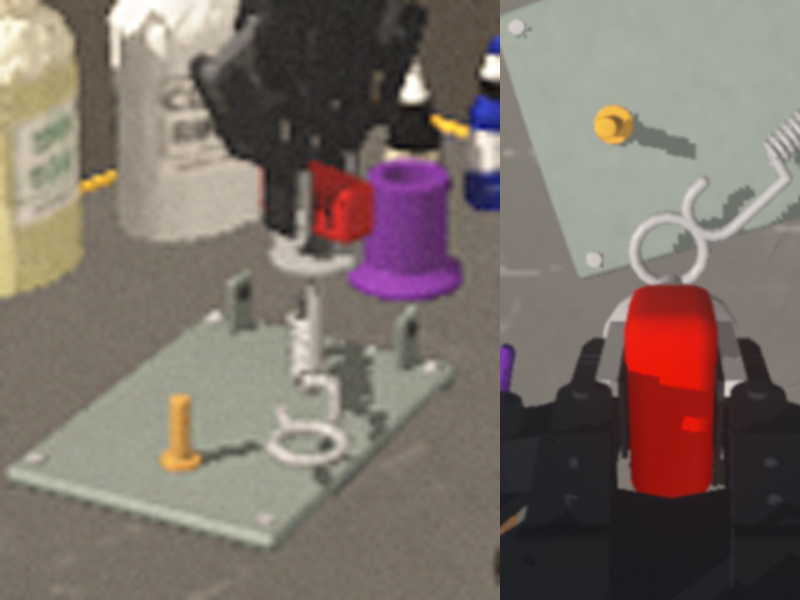

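Run:
```python
from h import *
a=load('s2.png');w=load('w2.png')
print('eye w',plane(w,281.7,209.5,34,True),'post top',plane(w,247.5,134.5,48,True))
print('scene eye ->',plane(a,291.2,228.2,34))
for z in (74,80,94,134):print('pin exp',z,proj(a,[474,-55.5,z]))
print('collar exp', proj(a,[474,-55.5,134]), 'handle',proj(a,[474,-55.5,164]))
g=a['pixels'][:,:,:].astype(int)
for v in range(196,218,2):print(v,[int(x) for x in g[v,284:304].mean(1)])
```

```text
eye w [472.13197665 -55.30602646  34.        ] post top [533.56125206 -30.393161    48.        ]
scene eye -> [474.32707494 -55.34899149  34.        ]
pin exp 74 (np.float64(291.4391782211463), np.float64(213.25973223673853))
pin exp 80 (np.float64(291.45397994456283), np.float64(210.97966923599364))
pin exp 94 (np.float64(291.48875567005024), np.float64(205.62280349971235))
pin exp 134 (np.float64(291.58999235398437), np.float64(190.02826691360755))
collar exp (np.float64(291.58999235398437), np.float64(190.02826691360755)) handle (np.float64(291.6677994047651), np.float64(178.04283976503189))
196 [110, 109, 112, 109, 114, 114, 113, 103, 95, 116, 118, 111, 116, 113, 113, 106, 116, 133, 139, 140]
198 [111, 110, 111, 113, 114, 110, 103, 141, 155, 113, 122, 111, 112, 113, 114, 112, 112, 105, 109, 108]
200 [115, 113, 120, 113, 110, 98, 77, 132, 176, 154, 120, 114, 108, 112, 111, 113, 109, 116, 109, 109]
202 [114, 108, 109, 123, 141, 127, 85, 135, 174, 149, 121, 111, 108, 111, 111, 114, 113, 114, 114, 108]
204 [107, 107, 102, 135, 181, 209, 213, 201, 172, 149, 121, 109, 109, 110, 113, 108, 111, 115, 112, 112]
206 [147, 147, 148, 142, 178, 205, 208, 199, 170, 147, 119, 106, 111, 115, 112, 111, 109, 117, 114, 108]
208 [144, 150, 146, 146, 172, 200, 192, 181, 172, 145, 129, 146, 130, 117, 126, 96, 97, 100, 109, 110]
210 [150, 148, 150, 128, 168, 218, 217, 203, 166, 145, 110, 83, 83, 84, 85, 88, 90, 84, 111, 158]
212 [144, 149, 148, 137, 163, 204, 206, 188, 171, 150, 130, 138, 139, 115, 104, 86, 84, 91, 86, 80]
214 [146, 152, 148, 143, 182, 194, 139, 144, 144, 122, 127, 115, 80, 86, 90, 90, 92, 91, 89, 105]
216 [152, 148, 151, 151, 141, 107, 148, 204, 194, 197, 209, 196, 188, 152, 94, 85, 90, 92, 89, 96]
```

The scene crop shows the pin at about (291.5,200), in line with the eye at (291,228). That agrees with the position I expected from the tool pose, so I'm descending.

Emit:
arm_command:
  plan: "0 0 0 0.1 0 1 1;0 0 0 0.1 0 2 1;0 0 0 0.1 0 3 1;0 0 0 0.1 0 3.8 1;0 0 0 0.1 0 4.6 1;0 0 0 0.1 0 5.3 1;0 0 0 0.1 0 5.3 1;0 0 0 0.1 0 5.3 1"

```text
clock: 5.8
ee_pos: [474.9, -54.8, 117.1]
eef_rot: [-3.141, 0.0, -0.0]
ft_force: [-0.0, 0.4, -1.5]
finger_gap: 20.9
gripper_force: 88.2
```

Run:
```python
from h import *
a=cap('scene','s3.png');w=cap('wrist','w3.png')
s=telemetry.state();print(s['clock'],s['ee_pos'],s['eef_rot'],s['finger_gap'],s['ft_force'])
f=lambda im,x0,x1,y0,y1,w,h:cv2.resize(im[y0:y1,x0:x1],(w,h),interpolation=cv2.INTER_CUBIC)
cv2.imwrite('pics/c3.png',np.hstack([f(a['pixels'],240,320,170,250,500,500),f(w['pixels'],180,360,60,360,300,500)])[:,:,::-1])
S=np.array([574,-155.5]);print('d,ang',np.hypot(*(s['ee_pos'][:2]-S)))
for r,dg in((152,134.8),(165,132),(180,128),(190,123),(197,120),(198,116),(198,112),(198,109),(198,107.5),(185,107.5),(170,107.8),(160,108.5)):
  t=np.radians(dg);go(*(S+r*np.array([np.cos(t),np.sin(t)])).round(1),117)
```

```text
5.9 [474.97089333 -54.77623735 117.24268355] [-3.14056796e+00 -7.05212558e-05 -2.93348705e-04] 20.63938522739326 [-0.22789753 -0.3430258  -1.52544543]
d,ang 141.25169142840036
to (np.float64(466.9), np.float64(-47.6), 117) row [-0.001 -0.    -0.   ] [-0.81 -0.72  0.02]
to (np.float64(463.6), np.float64(-32.9), 117) row [-0.001 -0.    -0.   ] [-1.14 -2.19  0.03]
to (np.float64(463.2), np.float64(-13.7), 117) row [-0.001 -0.    -0.   ] [-1.18 -4.11  0.03]
to (np.float64(470.5), np.float64(3.8), 117) row [-0.001 -0.    -0.   ] [-0.45 -5.86  0.03]
to (np.float64(475.5), np.float64(15.1), 117) row [-0.001 -0.    -0.   ] [ 0.05 -6.99  0.03]
to (np.float64(487.2), np.float64(22.5), 117) row [-0.001 -0.    -0.   ] [ 1.22 -7.73  0.03]
to (np.float64(499.8), np.float64(28.1), 117) row [-0.001 -0.    -0.   ] [ 2.48 -8.29  0.03]
to (np.float64(509.5), np.float64(31.7), 117) row [-0.001 -0.    -0.   ] [ 3.45 -8.65  0.03]
to (np.float64(514.5), np.float64(33.3), 117) row [-0.001 -0.    -0.   ] [ 3.95 -8.81  0.03]
to (np.float64(518.4), np.float64(20.9), 117) row [-0.001 -0.    -0.   ] [ 4.34 -7.57  0.03]
to (np.float64(522.0), np.float64(6.4), 117) row [-0.001 -0.    -0.   ] [ 4.7  -6.12  0.03]
to (np.float64(523.2), np.float64(-3.8), 117) row [-0.001 -0.    -0.   ] [ 4.82 -5.1   0.03]
```

View pics/c3.png

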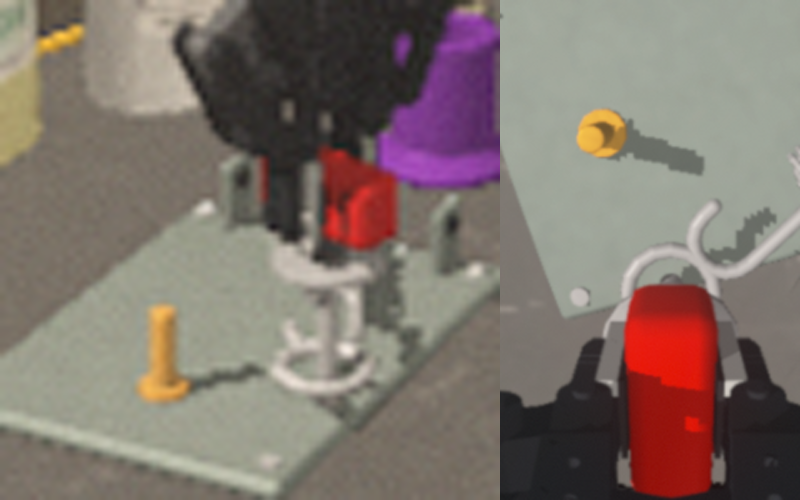

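The pin stands inside the eye: in the scene half of the crop it is at (325,340), within the ring. The post is clear at (163,340). Next I stretch and start the swing.

Emit:
arm_command:
  plan: "0 0 0 -0.4 -0.36 0 1;0 0 0 -0.8 -0.72 0 1;0 0 0 -1 -1.45 0 1;0 0 0 -1.14 -2.2 0 1;0 0 0 -1.16 -2.85 0 1;0 0 0 -1.17 -3.5 0 1;0 0 0 -1.18 -4.1 0 1;0 0 0 -0.95 -4.7 0 1;0 0 0 -0.7 -5.3 0 1;0 0 0 -0.45 -5.86 0 1;0 0 0 -0.2 -6.4 0 1;0 0 0 0.05 -7 0 1;0 0 0 0.05 -7 0 1;0 0 0 0.05 -7 0 1;0 0 0 0.05 -7 0 1"

```text
clock: 7.78
ee_pos: [475.1, 14.9, 117.0]
eef_rot: [-3.141, 0.001, -0.001]
ft_force: [2.6, -4.4, -2.1]
finger_gap: 21.2
gripper_force: 88.0
```

Run:
```python
from h import *
w=cap('wrist','w4.png');a=cap('scene','s4.png')
s=telemetry.state();print(s['clock'],s['ee_pos'],s['eef_rot'],s['finger_gap'],s['ft_force'],s['wrist_torque'],s['gripper_force'])
f=lambda im,x0,x1,y0,y1,w,h:cv2.resize(im[y0:y1,x0:x1],(w,h),interpolation=cv2.INTER_CUBIC)
cv2.imwrite('pics/c4.png',np.hstack([f(a['pixels'],230,310,180,260,400,400),f(w['pixels'],180,400,60,280,400,400)])[:,:,::-1])
```

```text
7.875 [475.13057593  15.00545764 116.998349  ] [-3.14068472e+00  7.14158364e-04 -5.29065467e-04] 20.83478601271189 [ 1.83325975 -4.71712674 -2.14342125] [-1.20190491 -0.6619169  -0.00971174] 88.03245306015015
```

View pics/c4.png

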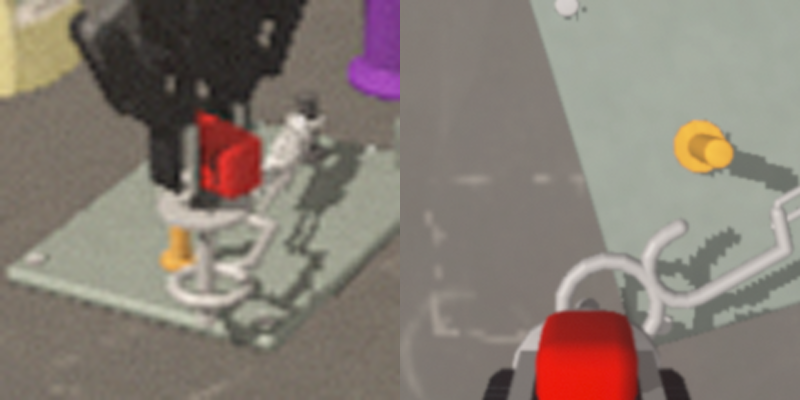

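Run:
```python
from h import *
w=load('w4.png');S=np.array([574,-155.5])
for n,uv,z in(('tip',(334,185.4),34),('posttop',(355.5,143.5),48),('hookbend',(326,213),34)):
  p=plane(w,*uv,z,True);d=p[:2]-S;print(n,p,np.hypot(*d),np.degrees(np.arctan2(d[1],d[0])))
for r,dg in((197,116),(197,112),(197,109),(197,107.5),(185,107.5),(170,107.8),(160,108.5)):
  t=np.radians(dg);go(*(S+r*np.array([np.cos(t),np.sin(t)])).round(1),117)
```

```text
tip [504.39309897 -18.07705828  34.        ] 154.04605020002043 116.86293762071567
posttop [532.3860416  -27.83779932  48.        ] 134.27344866365362 108.05437850316956
hookbend [486.11955212 -13.54437349  34.        ] 166.9562008995599 121.7604007728162
to (np.float64(487.6), np.float64(21.6), 117) row [-0.001  0.001 -0.001] [ 1.25 -0.66 -0.  ]
to (np.float64(500.2), np.float64(27.2), 117) row [-0.001  0.001 -0.001] [ 2.51 -1.22 -0.  ]
to (np.float64(509.9), np.float64(30.8), 117) row [-0.001  0.001 -0.001] [ 3.48 -1.58 -0.  ]
to (np.float64(514.8), np.float64(32.4), 117) row [-0.001  0.001 -0.001] [ 3.97 -1.74 -0.  ]
to (np.float64(518.4), np.float64(20.9), 117) row [-0.001  0.001 -0.001] [ 4.33 -0.59 -0.  ]
to (np.float64(522.0), np.float64(6.4), 117) row [-0.001  0.001 -0.001] [ 4.69  0.86 -0.  ]
to (np.float64(523.2), np.float64(-3.8), 117) row [-0.001  0.001 -0.001] [ 4.81  1.88 -0.01]
```

Emit:
arm_command:
  plan: "0 0 0 0.65 -0.35 0 1;0 0 0 1.25 -0.68 0 1;0 0 0 1.9 -0.97 0 1;0 0 0 2.5 -1.22 0 1;0 0 0 3 -1.42 0 1;0 0 0 3.5 -1.6 0 1;0 0 0 3.8 -1.7 0 1;0 0 0 4.1 -1.78 0 1;0 0 0 4.1 -1.78 0 1;0 0 0 4.1 -1.78 0 1"

```text
clock: 9.12
ee_pos: [516.1, 33.0, 117.0]
eef_rot: [-3.141, 0.001, -0.0]
ft_force: [1.1, -4.6, -1.7]
finger_gap: 20.8
gripper_force: 88.1
```

Run:
```python
from h import *
w=cap('wrist','w5.png');a=cap('scene','s5.png')
s=telemetry.state();print(s['clock'],s['ee_pos'],s['eef_rot'],s['ft_force'])
f=lambda im,x0,x1,y0,y1,w,h:cv2.resize(im[y0:y1,x0:x1],(w,h),interpolation=cv2.INTER_CUBIC)
cv2.imwrite('pics/c5.png',np.hstack([f(a['pixels'],220,300,180,260,400,400),f(w['pixels'],180,400,60,280,400,400)])[:,:,::-1])
```

```text
9.225 [516.12179457  32.94454328 117.00743328] [-3.14060857e+00  6.45620824e-04 -3.31850962e-04] [ 1.55197272 -4.63339948 -1.69838453]
```

View pics/c5.png

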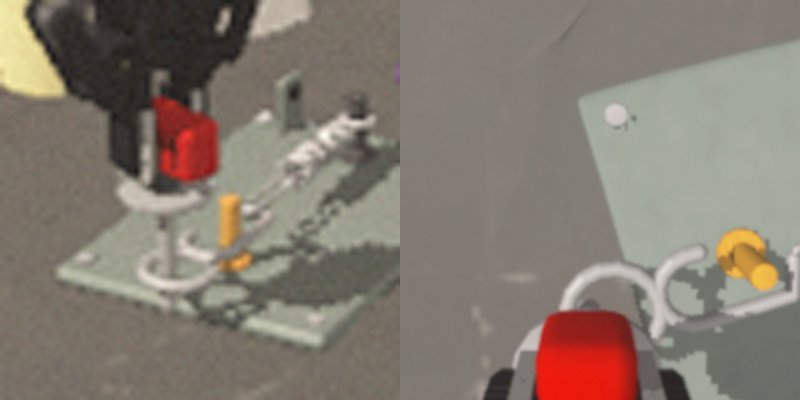

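The post at wire height (about (755,266) in the crop) lies between the hook tip and the long leg. Now I ease back.

Run:
```python
from h import *
S=np.array([574,-155.5])
for r,dg in((197,106.5),(185,106.6),(170,107),(160,108)):
  t=np.radians(dg);go(*(S+r*np.array([np.cos(t),np.sin(t)])).round(1),117)
```

```text
to (np.float64(518.0), np.float64(33.4), 117) row [-0.001  0.001 -0.   ] [ 0.19 -0.05  0.  ]
to (np.float64(521.1), np.float64(21.8), 117) row [-0.001  0.001 -0.   ] [ 0.5   1.11 -0.  ]
to (np.float64(524.3), np.float64(7.1), 117) row [-0.001  0.001 -0.   ] [ 0.82  2.58 -0.  ]
to (np.float64(524.6), np.float64(-3.3), 117) row [-0.001  0.001 -0.   ] [ 0.85  3.62 -0.  ]
```

Emit:
arm_command:
  plan: "0 0 0 0.2 0 0 1;0 0 0 0.32 0.35 0 1;0 0 0 0.42 0.75 0 1;0 0 0 0.52 1.15 0 1;0 0 0 0.62 1.6 0 1;0 0 0 0.72 2.1 0 1;0 0 0 0.8 2.58 0 1;0 0 0 0.8 2.95 0 1;0 0 0 0.8 3.3 0 1;0 0 0 0.8 3.6 0 1;0 0 0 0.8 3.6 0 1;0 0 0 0.8 3.6 0 1"

```text
clock: 10.72
ee_pos: [524.2, -2.8, 117.0]
eef_rot: [-3.14, 0.001, -0.0]
ft_force: [0.4, -1.0, -1.0]
finger_gap: 20.9
gripper_force: 88.2
```

Run:
```python
from h import *
w=cap('wrist','w6.png');a=cap('scene','s6.png')
s=telemetry.state();print(s['clock'],s['ee_pos'],s['eef_rot'],s['ft_force'])
f=lambda im,x0,x1,y0,y1,w,h:cv2.resize(im[y0:y1,x0:x1],(w,h),interpolation=cv2.INTER_CUBIC)
cv2.imwrite('pics/c6.png',np.hstack([f(a['pixels'],220,300,180,260,400,400),f(w['pixels'],180,400,60,280,400,400)])[:,:,::-1])
```

```text
10.825 [524.21420531  -2.75355596 116.96426483] [-3.14041510e+00  5.97209352e-04  1.50082133e-05] [ 0.22714467 -1.20260782 -1.53146012]
```

View pics/c6.png

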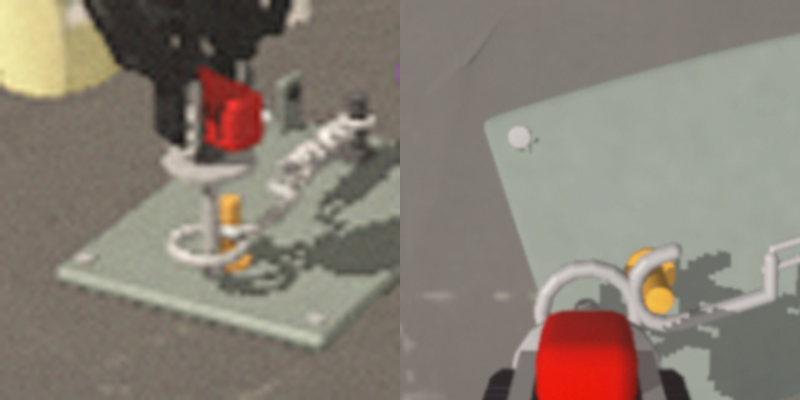

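The hook is seated on the post at (655,280) in the wrist half, and the pin is loose in the eye with almost no force. Next I lift out and carry the puller back above its stand.

Emit:
arm_command:
  plan: "0 0 0 0 0 -0.6 1;0 0 0 0 0 -1.4 1;0 0 0 0 0 -2.4 1;0 0 0 0 0 -3.6 1;0 0 0 0 0 -5.5 1;0 0 0 0 0 -8 1;0 0 0 0 0 -9.8 1;0 0 0 -0.4 3 -9.8 1;0 0 0 -1.2 7 -9.8 1;0 0 0 -2.2 12 -9.8 1;0 0 0 -3.3 17 -9.8 1;0 0 0 -4.4 22 -9.8 1;0 0 0 -5.5 27 -9.8 1;0 0 0 -6.5 31 -9.8 1;0 0 0 -7.2 34 -9.8 1;0 0 0 -7.5 35.5 -9.8 1;0 0 0 -7.57 35.8 -9.8 1;0 0 0 -7.57 35.8 -9.8 1;0 0 0 -7.57 35.8 -9.8 1;0 0 0 -7.57 35.8 -9.8 1"

```text
clock: 13.32
ee_pos: [449.0, -360.1, 214.7]
eef_rot: [-3.14, 0.0, 0.001]
ft_force: [0.1, -0.1, -1.0]
finger_gap: 21.0
gripper_force: 88.3
```

Run:
```python
from h import *
a=cap('scene','s7.png');b=cap('top','t7.png');w=cap('wrist','w7.png')
s=telemetry.state();print(s['clock'],s['ee_pos'],s['eef_rot'],s['ft_force'],s['wrist_torque'],s['finger_gap'])
go(448.5,-361.1,215)
f=lambda im,x0,x1,y0,y1,w,h:cv2.resize(im[y0:y1,x0:x1],(w,h),interpolation=cv2.INTER_CUBIC)
cv2.imwrite('pics/c7.png',np.hstack([f(a['pixels'],340,420,110,220,400,550),f(b['pixels'],245,345,165,245,400,550)])[:,:,::-1])
for z in(214.6,119,209,179,65,105):print(z,proj(a,[448.,-361.5,z]))
hsv=cv2.cvtColor(a['pixels'],cv2.COLOR_RGB2HSV)
for v in range(150,190,3):print(v,a['pixels'][v,368:392].mean(1).astype(int).tolist())
```

```text
13.475 [ 448.6800531  -360.71412332  214.65833614] [-3.14048811e+00  5.57108838e-04  3.51965949e-04] [-0.72847464  0.25048364 -0.58724509] [ 0.10584151 -0.01877079  0.03741255] 20.61830510499783
to (448.5, -361.1, 215) row [-0.001  0.001  0.   ] [-0.02  0.04 -0.03]
214.6 (np.float64(380.93282690070475), np.float64(130.3283997966917))
119 (np.float64(378.12141192007084), np.float64(164.91793330451785))
209 (np.float64(380.763505994468), np.float64(132.41159676341366))
179 (np.float64(379.86643519103495), np.float64(143.44848062011198))
65 (np.float64(376.6044727556965), np.float64(183.5812108415924))
105 (np.float64(377.72336641396123), np.float64(169.8151855657672))
150 [106, 110, 112, 111, 110, 111, 108, 104, 106, 112, 89, 68, 110, 110, 100, 113, 109, 112, 108, 115, 110, 114, 110, 112]
153 [112, 110, 107, 113, 109, 112, 112, 115, 109, 110, 119, 150, 162, 128, 109, 109, 110, 110, 113, 113, 112, 109, 107, 111]
156 [113, 111, 110, 108, 117, 114, 111, 109, 110, 106, 151, 182, 150, 125, 115, 114, 110, 110, 107, 112, 110, 113, 110, 112]
159 [112, 110, 109, 111, 109, 109, 113, 107, 104, 10
[... 566 characters left out ...]
2]
174 [113, 112, 114, 113, 113, 110, 109, 110, 112, 108, 112, 108, 111, 113, 111, 114, 110, 113, 110, 110, 106, 106, 110, 109]
177 [113, 109, 111, 112, 115, 107, 110, 110, 113, 114, 109, 114, 117, 114, 108, 112, 108, 115, 111, 114, 112, 112, 113, 107]
180 [163, 119, 109, 108, 109, 115, 111, 112, 112, 110, 113, 111, 117, 111, 114, 112, 110, 110, 115, 113, 111, 113, 113, 114]
183 [127, 143, 114, 52, 31, 35, 25, 24, 25, 23, 27, 28, 29, 30, 29, 51, 65, 87, 113, 114, 110, 113, 112, 108]
186 [117, 90, 29, 35, 38, 34, 36, 33, 27, 27, 28, 29, 33, 26, 26, 35, 38, 24, 38, 74, 110, 108, 107, 109]
189 [101, 54, 27, 35, 31, 36, 31, 32, 31, 30, 34, 31, 32, 34, 29, 26, 27, 18, 69, 134, 151, 171, 182, 182]
```

View pics/c7.png

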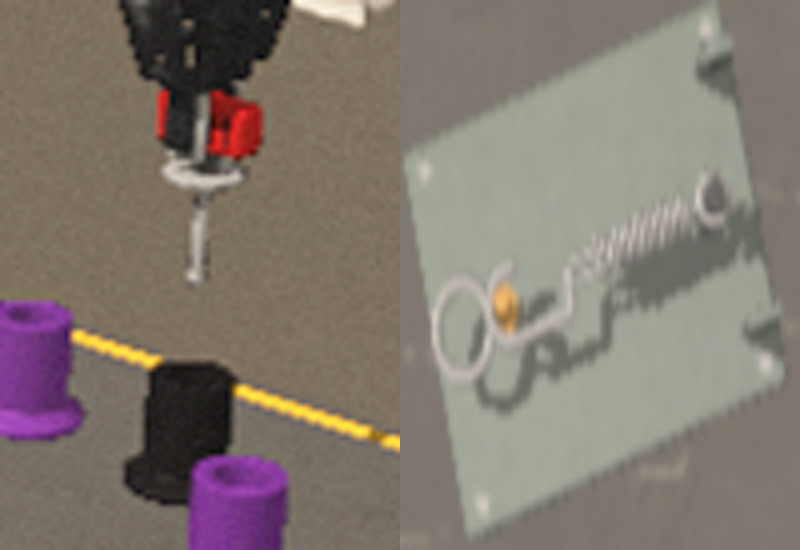

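The spring is left hooked on the post. The pin hangs straight above its black stand's mouth, with the tip at (379,166) and the mouth at (378,184), so I'm lowering it.

Emit:
arm_command:
  plan: "0 0 0 0 0.04 2.5 1;0 0 0 0 0.04 4.5 1;0 0 0 0 0.04 6 1;0 0 0 0 0.04 7.5 1;0 0 0 0 0.04 9 1;0 0 0 0 0.04 10.2 1;0 0 0 0 0.04 11 1;0 0 0 0 0.04 11.25 1;0 0 0 0 0.04 11.25 1;0 0 0 0 0.04 11.25 1"

```text
clock: 14.72
ee_pos: [448.7, -361.5, 102.6]
eef_rot: [-3.141, -0.0, -0.0]
ft_force: [-1.0, 0.3, -1.5]
finger_gap: 21.0
gripper_force: 88.3
```

Emit:
arm_command:
  plan: "0 0 0 0 0 0.1 1;0 0 0 0 0 0.1 1;0 0 0 0 0 0.1 0.4;0 0 0 0 0 0.1 0.1;0 0 0 0 0 0.1 -0.3;0 0 0 0 0 0.1 -1;0 0 0 0 0 0.1 -1;0 0 0 0 0 0.1 -1;0 0 0 0 0 -1 -1;0 0 0 0 0 -3 -1;0 0 0 0 0 -6 -1;0 0 0 0 0 -10 -1;0 0 0 0 0 -12 -1;0 0 0 0 0 -12 -1;0 0 0 0 0 -12 -1"

```text
clock: 16.6
ee_pos: [448.1, -361.1, 221.5]
eef_rot: [-3.14, 0.001, -0.0]
ft_force: [-0.2, 0.2, -0.2]
finger_gap: 85.5
gripper_force: 0.0
```

Run:
```python
from h import *
a=cap('scene','s8.png');b=cap('top','t8.png')
s=telemetry.state();print(s['clock'],s['ee_pos'],s['ft_force'],s['finger_gap'])
f=lambda im,x0,x1,y0,y1,w,h:cv2.resize(im[y0:y1,x0:x1],(w,h),interpolation=cv2.INTER_CUBIC)
cv2.imwrite('pics/c8.png',np.hstack([f(a['pixels'],340,420,120,230,400,550),f(b['pixels'],245,345,165,245,400,550)])[:,:,::-1])
```

```text
16.7 [ 447.86008794 -361.01511601  220.89181091] [-0.82486841 -0.43531338 -0.0310297 ] 85.2447717738411
```

View pics/c8.png

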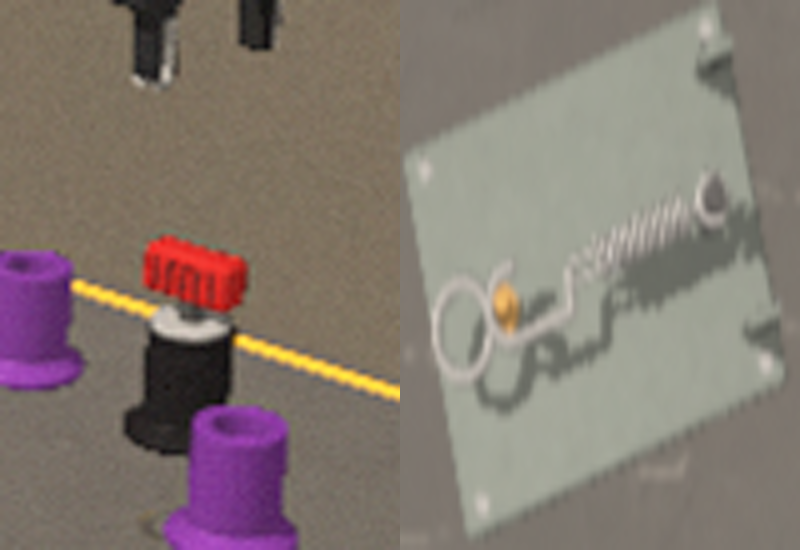

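The puller is upright in its stand at (192,300), the jaws are clear of it, and the spring is still hooked at (505,305).

```bash
python3 -c "
from h import *
print(env.close_job())"
```

```text
the job is handed in; nothing more can be done
None
```

The spring is hooked on the brass post, the puller is back upright in its own black stand and released, and the job was handed in at about 17 s of the 51 s limit; no verdict was returned.

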